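# Rack the cast-glass colour samples in their holders

## Task

Take the four coloured glass sample tiles out of the drying rack one by one and stand each in the dark wooden holder on the presentation board that carries swatches of its own colour, lowered (not dropped) upright into the slot until it rests fully home. Leave the clear tile where it stands in the drying rack, do not let any tile fall, and let go of everything at the end.

Things in the scene. Friction and masses are not known exactly. Their poses are not given: they have to be found in the camera images.
- tile_red: red cast-glass sample tile, a plain flat slab standing on edge in the drying rack. 70 mm wide (own x), 12 mm thick (own y), 90 mm tall (own z, up), about 190 g (varies); origin at the centre of its bottom edge face, so its top is 90 mm above. It looks the same turned half round. To be moved.
- tile_amber: amber cast-glass sample tile, a plain flat slab standing on edge in the drying rack. 70 mm wide (own x), 12 mm thick (own y), 90 mm tall (own z, up), about 190 g (varies); origin at the centre of its bottom edge face, so its top is 90 mm above. It looks the same turned half round. To be moved.
- tile_green: green cast-glass sample tile, a plain flat slab standing on edge in the drying rack. 70 mm wide (own x), 12 mm thick (own y), 90 mm tall (own z, up), about 190 g (varies); origin at the centre of its bottom edge face, so its top is 90 mm above. It looks the same turned half round. To be moved.
- tile_blue: blue cast-glass sample tile, a plain flat slab standing on edge in the drying rack. 70 mm wide (own x), 12 mm thick (own y), 90 mm tall (own z, up), about 190 g (varies); origin at the centre of its bottom edge face, so its top is 90 mm above. It looks the same turned half round. To be moved.
- tile_clear: clear cast-glass sample tile, a plain flat slab standing on edge in the drying rack. 70 mm wide (own x), 12 mm thick (own y), 90 mm tall (own z, up), about 190 g (varies); origin at the centre of its bottom edge face, so its top is 90 mm above. Colourless, pale. It stays in the drying rack.
- dryrack: fixed beech drying rack in a steel tray 200 x 274 mm, lip 12 mm. Origin: centre of the tray's underside, on the table. Block 112 (x) x 243 (y) mm, centred 30 mm along own +x, top 39 mm high. Five slots along own x at y = -100, -50, 0, 50, 100 mm, each 84 x 15 mm, floor 15 mm above the origin, hold the tiles in mixed order; a nudged tile can lean 8 degrees. A brush lies in the tray.
- holder_red: fixed dark wood holder with red swatches at both ends of its top; one of four, 52 mm apart on a grey board. Block 128 (own x) x 46 (y) x 36 mm high; origin: centre of its underside, 12 mm above the table. One centred slot along own x, 84 x 15 mm, floor 12 mm above the origin, long edges chamfered from 29 mm up to a 27 mm wide mouth. The tile goes in along x, either way round; it may lean 8 degrees.
- holder_amber: fixed dark wood holder with amber swatches at both ends of its top; one of four, 52 mm apart on a grey board. Block 128 (own x) x 46 (y) x 36 mm high; origin: centre of its underside, 12 mm above the table. One centred slot along own x, 84 x 15 mm, floor 12 mm above the origin, long edges chamfered from 29 mm up to a 27 mm wide mouth. The tile goes in along x, either way round; it may lean 8 degrees.
- holder_green: fixed dark wood holder with green swatches at both ends of its top; one of four, 52 mm apart on a grey board. Block 128 (own x) x 46 (y) x 36 mm high; origin: centre of its underside, 12 mm above the table. One centred slot along own x, 84 x 15 mm, floor 12 mm above the origin, long edges chamfered from 29 mm up to a 27 mm wide mouth. The tile goes in along x, either way round; it may lean 8 degrees.
- holder_blue: fixed dark wood holder with blue swatches at both ends of its top; one of four, 52 mm apart on a grey board. Block 128 (own x) x 46 (y) x 36 mm high; origin: centre of its underside, 12 mm above the table. One centred slot along own x, 84 x 15 mm, floor 12 mm above the origin, long edges chamfered from 29 mm up to a 27 mm wide mouth. The tile goes in along x, either way round; it may lean 8 degrees.
There are look-alikes about, which are no part of the job. Of the things that look like the tile_red, the largest one is meant.

How it is judged:
By the outcome, as a careful person would: the job done as asked, in the order asked, and still so for the second after the job is handed in, with the robot touching nothing.
It also fails if it takes over 112 s, if anything falls off the work surface, if the arm or the gripper's body presses on something with over 40 N, if the wrist force passes 120 N, or if a joint passes its speed limit or range.

## Robot

A 6-joint arm with a two-finger parallel gripper is mounted at the origin on the work surface. World frame = base frame: x ahead of the robot, y to its left, z up, the work surface at z = 0. Lengths are in m, angles in rad, forces in N, time in s.
With the tool pointing down it reaches from about 0.325 to 0.9 m from the base axis. Payload 6.1 kg.
Tool frame: the origin (TCP) lies between the finger pads; the fingertips stand 17 mm ahead of it and the grasp point (between the pads) lies 2 mm behind it; z points along the fingers, y is the line along which they close (so a half turn about z gives the same grasp; the last joint's range is limited). The gripper opens to 85 mm and grips with 20 to 120 N. Pads are 22 mm wide; open, the fingers measure 114 mm over their backs; the gripper's body (76 mm by 85 mm) begins 54 mm behind the grasp point. The pads swing forward as they close: fully open they stand 13 mm farther back than shut.
Start: joints at [1.184, 0.22, 1.526, -0, 1.395, -0.126], TCP at [0.161, 0.604, 0.216] pointing down, gripper open.
Joint ranges: [-2.98, 2.98], [-0.91, 2.08], [0.09, 2.57], [-1.24, 4.39], [0.2, 2.65], [-2.68, 2.68]. Speed limits (rad/s): [2.57, 2.57, 3.01, 3.14, 3.14, 3.14].

## Interface

Orientations are given as a unit quaternion [x, y, z, w].
In Python, from bench import sense, capture, camera_params, close_job, search_frame, tip_of gives the robot as it stands.
- The arm moves only by the tool carry_out, never from a script. Its argument "moves" is a list of rows, each a list of 3 entries, a list of its own where there are three numbers: the gripper command: -1 is shut, 1 is fully open, values between are in proportion, then the shift along the tool's x, y, z in cm, then the turn about the tool's z in degrees. In form: [[hand, [dx, dy, dz], spin], ...]. A call has 1 to 20 rows; each row is the pose to reach, as a shift and turn from the pose commanded when the call began, along the tool's axes at that moment; what a row does not reach only later rows make up. A row lasts 1/10 s, in which the tool goes at most 50 mm and 8.59 degrees, less where a joint would pass 70% of its speed; a pose out of reach is approached as far as the arm can. A call with a gripper value outside its range is refused whole. The fingers move at their own pace and stop on an object; the grip force is fixed at half the most. Time passes only in rows, so rows that repeat a pose let the fingers close. It gives the time, the measured TCP pose, the force, the opening and the grip force at its end, in the units of the state.
- sense(): the state, without advancing time (a new reading comes with each control period).
- capture(name): name is "scene" or "top" or "wrist"; returns the picture (400x640x3 uint8, red, green, blue); there is no depth.
- camera_params(name): a dict with "fx", "fy", "cx", "cy" (pixels), "rvec" (rotation vector, rad) and "tvec" (3), from world to camera coordinates, as OpenCV has them. Camera axes: x right, y down, z forward; pixel columns grow to the right and rows downward; lengths in m; the calibration is good to about 2 mm. A picture is of the moment at which its call begins: read the wrist's pose just before it. camera_params takes no time and is no camera call; for the wrist camera it gives the pose at the moment of the call.
- close_job(): hands the job in; it is judged then, once.
Trained networks look in the newest picture that a camera, given by its name, has taken for a name from the list of things; names that differ only in an ending like _2 or _b are one class to them, and where a whole thing is asked for, a point or a joint stands for the part that bears it (a point fixed in the world has none). Each returns a list of dicts, best first, with "confidence" (0 to 1); they miss things now and then, are a little off and sometimes report something else, mostly with a low value. They report only what shows in the picture. A call takes as long as a camera call. They do not tell look-alikes from the thing itself.
- search_frame(camera, label): "bbox" ([left, top, width, height] in pixels, round what is visible of it).
- tip_of(camera, label): "pixel" ([row, column] in pixels: a listed point, or the origin of a listed thing).
The state is a dict: "time_s": time; "qpos": joint angles; "qvel": joint speeds; "joint_torque": joint torques, N m; "eef_pos": TCP position; "tcp_rot": TCP orientation; "wrist_force": force on the tool from outside, world axes, zero at the start; "wrist_torque": the same for the moment, N m; "gripper_width": finger opening in m; "grip_force": force on a finger pad.
Only numpy, scipy, OpenCV 4.12 (cv2) and the standard library are available. Lean on these libraries where they do the work, as an engineer would, in place of code of your own. Each camera call takes 0.05 s, during which the arm holds its last target. There are 200 camera calls.

## Working session

There is one attempt and no reset: what is moved stays moved. The work goes in short steps, Python scripts to look and compute and a tool call to move; the robot and the scene stay as the last step left them, time stands still between calls to the robot, and variables do not carry over. Pictures are saved under pics/ and viewed, at most 14 in all, crops included, and the job is handed in when it is done.

Besides the shell and the picture viewer there is one more tool, called after "Call:" as a command line: name --argument value ..., lists and objects as JSON in quotes. carry_out: Moves the arm, as the interface text tells. Its arguments: {"type":"object","properties":{"moves":{"type":"array"}},"required":["moves"]}

```bash
mkdir -p pics; ls; python3 - <<'E'
from bench import *
import cv2
s=sense();print(s['time_s'],s['eef_pos'],s['tcp_rot'],s['gripper_width'])
for n in('scene','top'):
    im=capture(n);cv2.imwrite(f'pics/{n}0.png',im[:,:,::-1]);p=camera_params(n);print(n,p)
    for l in('tile_red','tile_amber','tile_green','tile_blue','tile_clear','dryrack','holder_red','holder_amber','holder_green','holder_blue'):
        print(l,[(d['pixel'],round(d['confidence'],2)) for d in tip_of(n,l)])
E
```

```text
pics
0.0 [0.1609132  0.60326498 0.21520384] [ 1.30016017e-01  9.91511420e-01 -9.38605482e-04 -2.42610759e-04] 0.08525476780809371
scene {'fx': 367.821281072788, 'fy': 367.821281072788, 'cx': 318.46347709714803, 'cy': 201.0807835134804, 'rvec': array([ 1.31445579,  2.18563875, -0.92161564]), 'tvec': array([ 0.26192741, -0.31277845,  1.11802195])}
tile_red [([151.6, 302.5], 0.85), ([251.9, 194.3], 0.82), ([197.3, 252.6], 0.75)]
tile_amber [([186.6, 231.6], 0.68), ([172.1, 208.3], 0.61)]
tile_green [([208.1, 270.0], 0.96)]
tile_blue [([169.9, 206.0], 0.69)]
tile_clear [([179.7, 217.7], 0.71)]
dryrack [([189.9, 244.6], 0.92), ([241.3, 388.1], 0.3)]
holder_red [([225.5, 364.1], 0.67), ([185.5, 243.1], 0.28)]
holder_amber [([265.9, 437.9], 0.68)]
holder_green [([253.0, 420.1], 0.97), ([198.1, 254.5], 0.51)]
holder_blue [([240.5, 388.6], 0.66)]
top {'fx': 411.9412270775537, 'fy': 411.9412270775537, 'cx': 316.5444728773016, 'cy': 194.29532512803445, 'rvec': array([ 2.10513057, -2.15677539,  0.22484925]), 'tvec': array([0.00341348, 0.54409045, 0.93366592])}
tile_red [([175.7, 364.6], 0.71), ([116.5, 377.0], 0.57), ([261.3, 374.1], 0.5)]
tile_amber [([174.9, 386.7], 0.9)]
tile_green [([168.9, 346.3], 0.57)]
tile_blue [([180.6, 424.7], 0.79)]
tile_clear [([183.4, 405.7], 0.61), ([195.7, 274.2], 0.6)]
dryrack [([188.5, 384.6], 0.73)]
holder_red [([194.4, 273.7], 0.71)]
holder_amber [([183.0, 210.9], 0.59), ([191.5, 254.6], 0.51)]
holder_green [([184.7, 234.4], 0.59)]
holder_blue []
```

View pics/scene0.png

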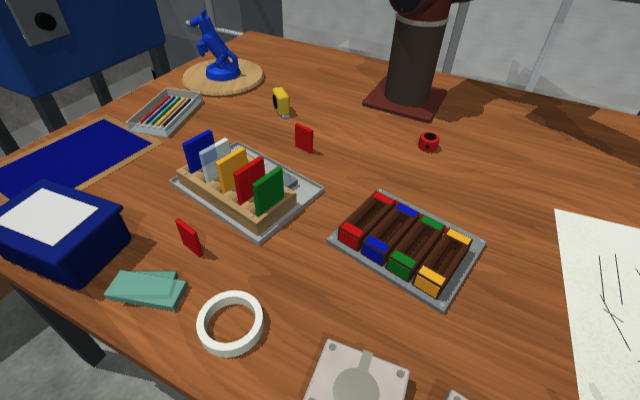

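View pics/top0.png

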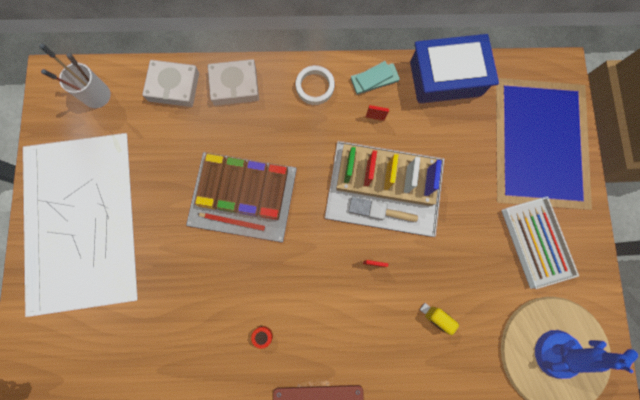

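```bash
cat > h.py <<'E'
from bench import *
import numpy as np, cv2
from scipy.spatial.transform import Rotation as R
from scipy.optimize import least_squares
def proj(n,P,p=None):
    p=p or camera_params(n);K=np.array([[p['fx'],0,p['cx']],[0,p['fy'],p['cy']],[0,0,1]])
    return cv2.projectPoints(np.atleast_2d(np.array(P,float)),p['rvec'],p['tvec'],K,None)[0][:,0]
def back(n,uv,z,p=None):
    p=p or camera_params(n);uv=np.atleast_2d(np.array(uv,float))
    M=R.from_rotvec(p['rvec']).as_matrix();C=-M.T@p['tvec']
    d=np.c_[(uv[:,0]-p['cx'])/p['fx'],(uv[:,1]-p['cy'])/p['fy'],np.ones(len(uv))]@M
    return C+d*((z-C[2])/d[:,2])[:,None]
E
python3 - <<'E'
from h import *
print(proj('top',[[.161,.604,.216],[0,0,0],[.5,0,0],[.5,.3,0]]),proj('scene',[[.161,.604,.216],[0,0,0]]))
print(back('top',[(336,143),(443,156),(437,235),(327,223)],.012).round(3))
print(back('top',[(205,153),(296,165),(284,240),(189,231)],.012).round(3))
a=cv2.imread('pics/top0.png')[130:250,180:460]
cv2.imwrite('pics/c1.png',cv2.resize(a,None,fx=2.8,fy=2.8,interpolation=2))
a=cv2.imread('pics/scene0.png')[115:315,165:495]
cv2.imwrite('pics/c2.png',cv2.resize(a,None,fx=2.4,fy=2.4,interpolation=2))
E
```

```text
[[-18.61220939 394.42145222]
 [318.05052747 434.35259074]
 [312.70833861 215.61902826]
 [191.69604477 218.43194492]] [[717.88032422 106.67674901]
 [404.63573373  98.17889417]]
[[ 0.684 -0.064  0.012]
 [ 0.644 -0.336  0.012]
 [ 0.443 -0.304  0.012]
 [ 0.479 -0.035  0.012]]
[[0.664 0.268 0.012]
 [0.628 0.039 0.012]
 [0.44  0.071 0.012]
 [0.468 0.302 0.012]]
```

View pics/c1.png

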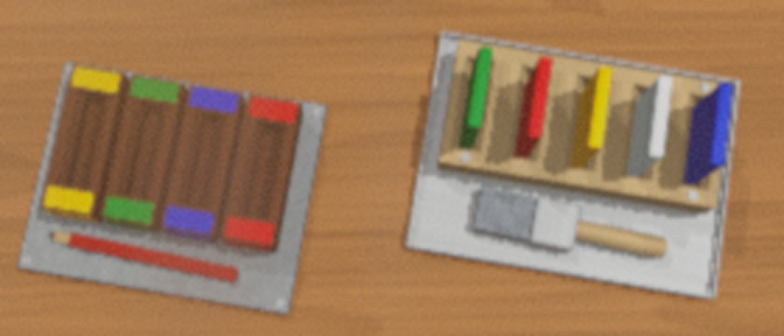

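View pics/c2.png

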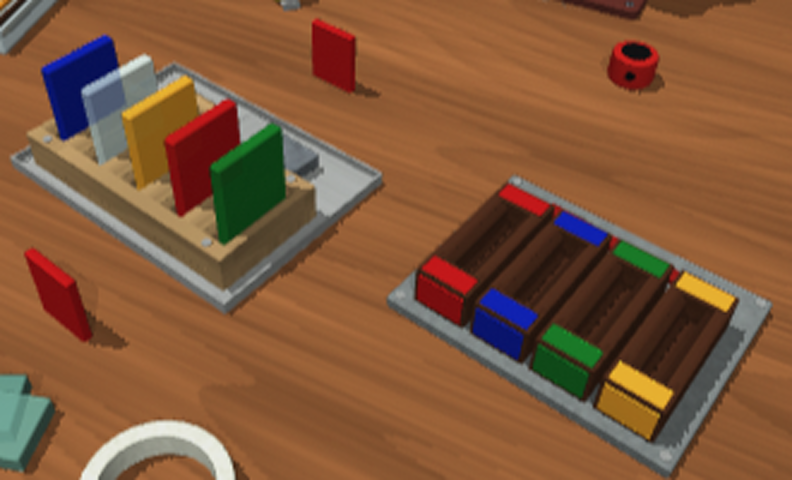

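Red look-alikes in the scene picture: small loose tile (304,137), small loose tile (189,240) and the slab in the rack (251,180). The rack slab is the largest and stands in the drying rack; the crop confirms it, so I choose that one. The rack order from own +y is green, red, amber, clear, blue. The holder order is amber, green, blue, red (+y to −y). Next I fit the poses.

```bash
cat > fit.py <<'E'
from h import *
T=lambda u,v:(180+u/2.8,130+v/2.8)
S=lambda u,v:(165+u/2.4,115+v/2.4)
tz,bz=.012,.039
rack=[('top',T(442,32),(.1,.137,tz)),('top',T(740,80),(.1,-.137,tz)),('top',T(715,297),(-.1,-.137,tz)),('top',T(405,248),(-.1,.137,tz)),
('top',T(458,42),(.086,.1215,bz)),('top',T(440,164),(-.026,.1215,bz)),('top',T(712,208),(-.026,-.1215,bz)),
('scene',S(228,303),(.1,.137,tz)),('scene',S(382,175),(-.1,.137,tz)),('scene',S(12,155),(.1,-.137,tz)),('scene',S(175,65),(-.1,-.137,tz)),
('scene',S(222,262),(.086,.1215,bz)),('scene',S(28,132),(.086,-.1215,bz)),('scene',S(315,190),(-.026,.1215,bz))]
h=.048
hold=[('top',T(75,68),(.064,.101,h)),('top',T(121,72),(.064,.055,h)),('top',T(43,212),(-.064,.101,h)),('top',T(94,217),(-.064,.055,h)),
('top',T(250,96),(.064,-.055,h)),('top',T(298,102),(.064,-.101,h)),('top',T(225,243),(-.064,-.055,h)),('top',T(275,248),(-.064,-.101,h)),
('scene',S(597,400),(.064,.055,h)),('scene',S(652,437),(.064,.101,h)),('scene',S(737,298),(-.064,.101,h)),('scene',S(682,273),(-.064,.055,h)),
('scene',S(418,265),(.064,-.101,h)),('scene',S(465,292),(.064,-.055,h))]
P={n:camera_params(n) for n in('top','scene')}
def W(q,l):
    c,s=np.cos(q[2]),np.sin(q[2]);l=np.array(l)
    return np.array([q[0]+c*l[0]-s*l[1],q[1]+s*l[0]+c*l[1],l[2]])
def fit(obs,x0):
    f=lambda q:np.concatenate([proj(n,W(q,l),P[n])[0]-uv for n,uv,l in obs])
    return least_squares(f,x0,loss='soft_l1')
if __name__=='__main__':
    for nm,o,x0 in(('rack',rack,[.56,-.19,-.14]),('hold',hold,[.55,.17,-.14])):
        for sub in(o,[a for a in o if a[0]=='top'],[a for a in o if a[0]=='scene']):
            r=fit(sub,x0);print(nm,r.x.round(4),r.fun.round(1).tolist())
E
python3 fit.py
```

```text
rack [ 0.5638 -0.1799 -0.1873] [-1.9, 0.2, -2.1, 0.2, -1.6, 0.3, -1.0, -0.3, -1.6, -0.5, -2.0, -0.5, -0.3, -0.1, -1.4, -1.0, 0.0, -2.3, -1.2, -0.1, -0.7, -2.5, -0.8, -2.0, -1.1, -0.5, 0.0, -3.3]
rack [ 0.5635 -0.1837 -0.1872] [-0.4, 0.3, -0.6, 0.3, 0.0, 0.4, 0.6, -0.2, -0.1, -0.4, -0.4, -0.4, 1.3, -0.0]
rack [ 0.5664 -0.1757 -0.1952] [-1.0, 0.9, 1.2, -0.6, -0.4, 0.8, 0.5, -1.6, -0.4, -0.2, -0.3, 0.4, 0.9, -1.6]
hold [ 0.5713  0.1719 -0.2031] [-1.2, -1.7, 0.8, 0.1, -2.0, -2.2, -1.3, -0.6, -0.8, -0.5, 0.6, 0.7, -2.6, -1.6, -1.4, 0.0, 0.0, -11.2, 3.3, -11.1, -0.2, -0.8, -1.6, -2.7, -2.1, -0.6, -0.8, 0.6]
hold [ 0.5694  0.1694 -0.1803] [-1.0, -0.2, 1.2, 1.3, -0.6, -0.4, 0.3, 0.8, -0.3, -0.4, 1.2, 0.4, -0.8, -1.3, 0.4, -0.1]
hold [ 0.5754  0.1747 -0.2359] [-0.7, -8.7, 2.2, -7.7, 1.4, 3.1, 0.1, 0.4, -1.5, -0.2, -0.6, 1.5]
```

```bash
cat >> h.py <<'E'
def goto(target,yd=None):
    """shift in tool axes (cm) and spin (deg) from measured pose; yd=desired world angle of tool y (deg)"""
    s=sense();M=R.from_quat(s['tcp_rot']).as_matrix()
    d=(M.T@(np.array(target)-s['eef_pos'])*100).round(2)
    a=np.degrees(np.arctan2(M[1,1],M[0,1]));sp=0 if yd is None else round(-((yd-a+90)%180-90),2)
    return d.tolist(),sp
E
python3 - <<'E'
from h import *
print(goto([.54,.17,.32],79.3))
p=camera_params('wrist');s=sense();M=R.from_rotvec(p['rvec']).as_matrix();C=-M.T@p['tvec']
Q=R.from_quat(s['tcp_rot']).as_matrix();print(Q.T@(C-s['eef_pos']),Q.T@M.T,p['fx'])
E
```

```text
([-47.79, -32.15, -10.37], np.float64(-4.24))
[ 0.0758039  -0.00090543 -0.15695217] [[ 2.05697880e-04 -9.55535328e-01 -2.94876574e-01]
 [ 9.99999938e-01  1.12115500e-04  3.34267129e-04]
 [-2.86343816e-04 -2.94876624e-01  9.55535292e-01]] 334.11297793018116
```

Call:
carry_out --moves '[[-0.3, [-5, -3.4, -1.5], -2], [-0.3, [-9, -6, -3], -4.24], [-0.3, [-13, -8.7, -4.5], -4.24], [-0.3, [-17, -11.4, -6], -4.24], [-0.3, [-21, -14.1, -7], -4.24], [-0.3, [-25, -16.8, -8], -4.24], [-0.3, [-29, -19.5, -9], -4.24], [-0.3, [-33, -22.2, -10], -4.24], [-0.3, [-37, -24.9, -10.4], -4.24], [-0.3, [-41, -27.6, -10.4], -4.24], [-0.3, [-45, -30.2, -10.4], -4.24], [-0.3, [-47.8, -32.1, -10.4], -4.24], [-0.3, [-47.8, -32.1, -10.4], -4.24], [-0.3, [-47.8, -32.1, -10.4], -4.24]]'

```text
time_s: 2.5
eef_pos: [0.5404, 0.1697, 0.32]
tcp_rot: [0.094, 0.996, 0.0, -0.0]
wrist_force: [0.8, 0.5, -0.5]
gripper_width: 0.0297
grip_force: 0.0
```

```bash
python3 - <<'E'
from h import *
s=sense();print(s['time_s'],s['eef_pos'],s['gripper_width'],s['qpos'].round(2) if hasattr(s['qpos'],'round') else s['qpos'],abs(np.array(s['qvel'])).max())
p=camera_params('wrist');im=capture('wrist');cv2.imwrite('pics/w1.png',im[:,:,::-1])
import pickle;pickle.dump(p,open('w1.pkl','wb'))
from fit import W
q=[.5694,.1694,-.187]
print(proj('wrist',[W(q,(a,b,.048)) for b in(.101,.055,-.055,-.101) for a in(.064,-.064)],p).round(0).tolist())
print(goto([.54,-.18,.36],79.3))
E
```

```text
2.5 [0.54044496 0.16973687 0.3199798 ] 0.02969140427189033 [ 0.16  0.03  1.54  0.    1.57 -1.22] 0.03797922696756246
[[393.0, 224.0], [400.0, 129.0], [360.0, 224.0], [364.0, 129.0], [280.0, 224.0], [276.0, 129.0], [246.0, 224.0], [240.0, 130.0]]
([-6.53, -34.44, -4.0], np.float64(-0.04))
```

View pics/w1.png

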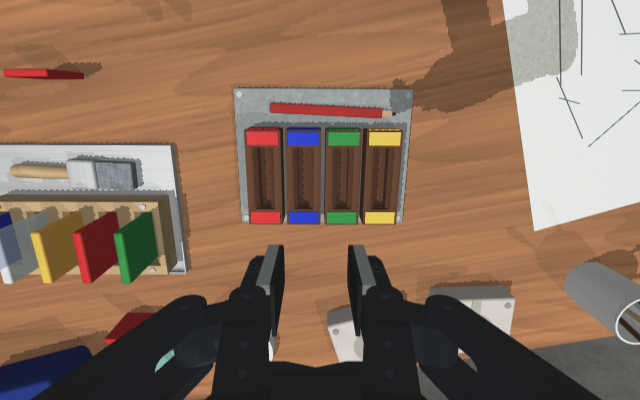

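```bash
cat > hf.py <<'E'
from h import *; from fit import W
import pickle
p=pickle.load(open('w1.pkl','rb'));im=cv2.imread('pics/w1.png');hsv=cv2.cvtColor(im,cv2.COLOR_BGR2HSV)
hsv[:,:235]=0;hsv[:,420:]=0;hsv[:125]=0;hsv[235:]=0
obs=[]
for nm,(lo,hi),y in(('amber',(18,35),.078),('green',(45,80),.026),('blue',(105,130),-.026),('red',(174,180),-.078)):
    m=cv2.inRange(hsv,(lo,130,90),(hi,255,255))
    if nm=='red':m|=cv2.inRange(hsv,(0,180,110),(4,255,255))
    n,_,st,ce=cv2.connectedComponentsWithStats(m)
    b=sorted([(tuple(st[i].tolist()),ce[i]) for i in range(1,n) if st[i][4]>150],key=lambda a:a[1][1])
    print(nm,[(x[0],x[1].round(1).tolist()) for x in b])
    if len(b)==2:obs+=[(b[0][1],-1,y),(b[1][1],1,y)]
f=lambda q:np.concatenate([proj('wrist',W(q,(sg*q[3],y,.048)),p)[0]-uv for uv,sg,y in obs])
r=least_squares(f,[.57,.17,-.187,.055],x_scale=.01);print(r.x.round(4),r.fun.round(1).tolist())
E
python3 hf.py
```

```text
amber [((369, 132, 32, 14, 443), [384.4, 138.5]), ((365, 212, 30, 12, 355), [379.3, 217.5])]
green [((328, 132, 32, 13, 385), [343.4, 138.2]), ((327, 212, 29, 11, 318), [341.0, 217.0])]
blue [((287, 132, 32, 13, 410), [302.7, 137.9]), ((289, 212, 29, 12, 347), [303.0, 217.5])]
red [((251, 212, 29, 11, 287), [266.3, 217.1])]
[ 0.5705  0.1727 -0.1936  0.0536] [-0.1, -0.1, -0.1, 0.0, 0.1, 0.0, 0.1, 0.3, -0.1, 0.1, 0.1, -0.3]
```

Call:
carry_out --moves '[[-0.3, [-1, -5, -1], 0], [-0.3, [-2, -10, -2], 0], [-0.3, [-3, -15, -3], 0], [-0.3, [-4, -20, -4], 0], [-0.3, [-5, -25, -4], 0], [-0.3, [-6, -30, -4], 0], [-0.3, [-6.5, -34.4, -4], 0], [-0.3, [-6.5, -34.4, -4], 0], [-0.3, [-6.5, -34.4, -4], 0]]'

```text
time_s: 3.45
eef_pos: [0.54, -0.1793, 0.3602]
tcp_rot: [0.094, 0.996, 0.0, -0.0]
wrist_force: [0.8, 1.1, -0.1]
gripper_width: 0.0299
grip_force: 0.0
```

```bash
python3 - <<'E'
from h import *
from fit import W
import pickle
p=camera_params('wrist');im=capture('wrist')[:,:,::-1].copy();cv2.imwrite('pics/w2.png',im);pickle.dump(p,open('w2.pkl','wb'))
q=[.564,-.183,-.187]
print(proj('wrist',[W(q,(a,b,.012)) for b in(.137,-.137) for a in(.1,-.1)],p).round(0).tolist())
print(proj('wrist',[W(q,(a,b,.105)) for b in(.1,.05,0,-.05,-.1) for a in(.065,-.005)],p).round(0).tolist())
E
```

```text
[[401.0, 225.0], [411.0, 96.0], [232.0, 225.0], [222.0, 96.0]]
[[392.0, 226.0], [396.0, 175.0], [354.0, 226.0], [356.0, 175.0], [317.0, 226.0], [317.0, 175.0], [279.0, 226.0], [277.0, 175.0], [241.0, 226.0], [237.0, 175.0]]
```

View pics/w2.png

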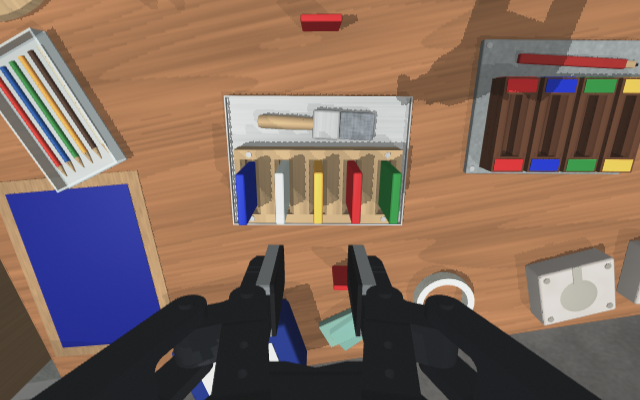

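```bash
python3 - <<'E'
import cv2
a=cv2.imread('pics/w2.png')[90:235,220:418];cv2.imwrite('pics/c3.png',cv2.resize(a,None,fx=4,fy=4,interpolation=2))
E
```

```text
(no output)
```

View pics/c3.png

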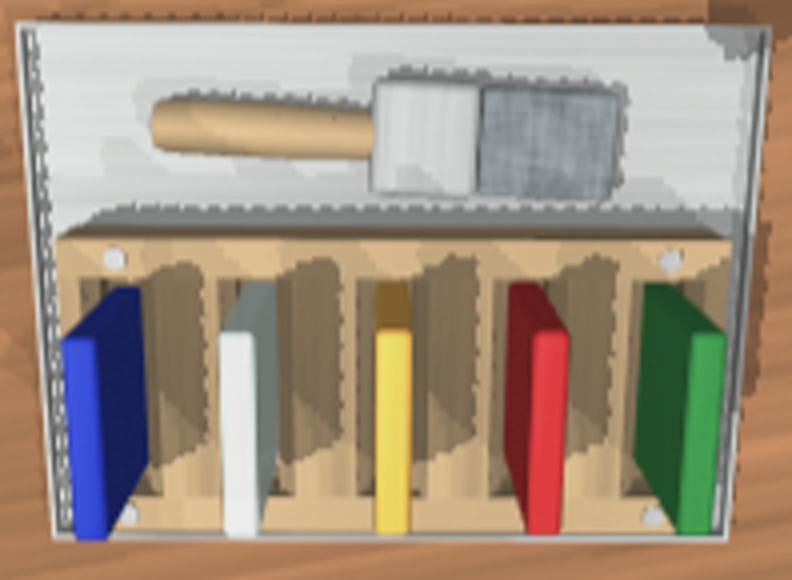

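```bash
cat > rf.py <<'E'
from h import *; from fit import W
import pickle
p=pickle.load(open('w2.pkl','rb'));c=lambda u,v:(220+(u+.5)/4-.5,90+(v+.5)/4-.5)
o=[(c(18,24),(-.1,-.137,.012)),(c(772,24),(-.1,.137,.012)),(c(727,540),(.1,.137,.012)),(c(55,540),(.1,-.137,.012)),
(c(58,239),(-.026,-.1215,.039)),(c(732,240),(-.026,.1215,.039))]
r=least_squares(lambda q:np.concatenate([proj('wrist',W(q,l),p)[0]-uv for uv,l in o]),[.56,-.18,-.19],x_scale=.01)
q=r.x;print(q.round(4),r.fun.round(1).tolist())
if __name__=='__main__':
  for n,y,a,b in(('blue',-.1,(80,335),(91,538)),('clear',-.05,(236,333),(241,534)),('amber',0,(394,331),(394,532)),('red',.05,(550,332),(543,532)),('green',.1,(708,334),(694,533))):
    P=back('wrist',[c(*a),c(*b)],.105,p);m=P.mean(0);d=P[1]-P[0]
    e=np.array([[np.cos(q[2]),-np.sin(q[2])],[np.sin(q[2]),np.cos(q[2])]]).T@(m[:2]-q[:2])
    print(n,m.round(4),np.degrees(np.arctan2(d[1],d[0])).round(1),np.hypot(*d[:2]).round(3),'slot',W(q,(.03,y,0)).round(4),'own',e.round(4))
E
python3 rf.py
```

```text
[ 0.5641 -0.1805 -0.1896] [-0.7, -0.3, 0.5, 0.1, 0.9, 0.2, -0.2, -0.0, -0.7, 0.1, 0.4, 0.1]
blue [ 0.573  -0.2841  0.105 ] -11.5 0.069 slot [ 0.5747 -0.2844  0.    ] own [ 0.0283 -0.1   ]
clear [ 0.5812 -0.2354  0.105 ] -11.2 0.068 slot [ 0.5841 -0.2353  0.    ] own [ 0.0272 -0.0506]
amber [ 0.5899 -0.186   0.105 ] -10.6 0.068 slot [ 0.5935 -0.1862  0.    ] own [ 0.0264 -0.0005]
red [ 0.5993 -0.1377  0.105 ] -10.6 0.067 slot [ 0.6029 -0.1371  0.    ] own [0.0265 0.0487]
green [ 0.6091 -0.0888  0.105 ] -10.6 0.067 slot [ 0.6124 -0.088   0.    ] own [0.0269 0.0986]
```

```bash
cat > plan.py <<'E'
from h import *; from fit import W
import sys
T={'green':(.6105,-.0887),'red':(.6008,-.1375),'amber':(.5915,-.1861),'blue':(.574,-.2842)}
H={'amber':.078,'green':.026,'blue':-.026,'red':-.078};q=[.5705,.1727,-.1936]
n=sys.argv[1]
if len(sys.argv)>2: t=W(q,(0,H[n],0))[:2];zs=(.23,.165,.092);y=90-np.degrees(.1936)
else: t=T[n];zs=(.23,.12,.083);y=90-np.degrees(.1896)
s=sense();print(s['time_s'],s['eef_pos'],s['gripper_width'])
for z in zs:print(z,goto([*t,z],y))
E
python3 plan.py green
```

```text
3.5 [ 0.54026267 -0.17823586  0.36039091] 0.030139651053595944
0.23 ([-5.25, 10.09, 13.05], np.float64(0.2))
0.12 ([-5.25, 10.08, 24.05], np.float64(0.2))
0.083 ([-5.25, 10.07, 27.75], np.float64(0.2))
```

Call:
carry_out --moves '[[-0.3, [-2, 4, 4], 0.2], [-0.3, [-4, 7.5, 8], 0.2], [-0.3, [-5.2, 10.1, 12], 0.2], [-0.3, [-5.2, 10.1, 16], 0.2], [-0.3, [-5.2, 10.1, 20], 0.2], [-0.3, [-5.2, 10.1, 23], 0.2], [-0.3, [-5.2, 10.1, 25], 0.2], [-0.3, [-5.2, 10.1, 26.5], 0.2], [-0.3, [-5.2, 10.1, 27.7], 0.2], [-0.3, [-5.2, 10.1, 27.7], 0.2], [-0.3, [-5.2, 10.1, 27.7], 0.2], [-1, [-5.2, 10.1, 27.7], 0.2], [-1, [-5.2, 10.1, 27.7], 0.2], [-1, [-5.2, 10.1, 27.7], 0.2], [-1, [-5.2, 10.1, 27.7], 0.2], [-1, [-5.2, 10.1, 27.7], 0.2]]'

```text
time_s: 5.1
eef_pos: [0.6112, -0.0904, 0.0851]
tcp_rot: [0.095, 0.995, -0.0, 0.001]
wrist_force: [-0.4, 0.0, 5.4]
gripper_width: 0.0095
grip_force: 59.1
```

Call:
carry_out --moves '[[-1, [0, 0, -0.5], 0], [-1, [0, 0, -1.5], 0], [-1, [0, 0, -3], 0], [-1, [0, 0, -5.5], 0], [-1, [0, 0, -9], 0], [-1, [0, 0, -12], 0], [-1, [0, 0, -14.7], 0], [-1, [0, 0, -14.7], 0]]'

```text
time_s: 5.9
eef_pos: [0.6129, -0.0909, 0.2369]
tcp_rot: [0.095, 0.995, -0.001, 0.005]
wrist_force: [0.6, -0.2, -1.8]
gripper_width: 0.0096
grip_force: 58.7
```

```bash
python3 plan.py green h; python3 - <<'E'
from h import *
im=capture('wrist')[:,:,::-1];cv2.imwrite('pics/w3.png',im)
s=sense();print(s['wrist_force'],s['gripper_width'],s['grip_force'],s['eef_pos'])
E
```

```text
5.9 [ 0.61289716 -0.09086137  0.23693216] 0.00956572401558641
0.23 ([9.15, 27.68, 0.58], np.float64(0.19))
0.165 ([9.21, 27.68, 7.08], np.float64(0.19))
0.092 ([9.29, 27.69, 14.38], np.float64(0.19))
[-0.66745893  0.10107346 -2.82803684] 0.009740271364286403 58.659573920303956 [ 0.61161915 -0.09051332  0.23366462]
```

View pics/w3.png

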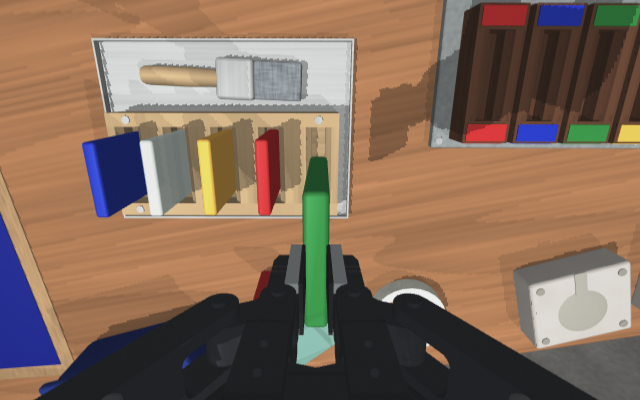

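Call:
carry_out --moves '[[-1, [1, 3, 0], 0], [-1, [2.5, 7, 0], 0], [-1, [4, 11.5, 0], 0], [-1, [5.5, 16, 0], 0], [-1, [7, 20.5, 0], 0], [-1, [8.3, 24.5, 0], 0], [-1, [9.2, 27.7, 0], 0.19], [-1, [9.2, 27.7, 2], 0.19], [-1, [9.2, 27.7, 4], 0.19], [-1, [9.2, 27.7, 5.5], 0.19], [-1, [9.2, 27.7, 5.5], 0.19], [-1, [9.2, 27.7, 5.5], 0.19], [-1, [9.2, 27.7, 5.5], 0.19]]'

```text
time_s: 7.25
eef_pos: [0.5729, 0.1991, 0.1763]
tcp_rot: [0.097, 0.995, 0.0, 0.001]
wrist_force: [0.4, 0.2, -2.4]
gripper_width: 0.0095
grip_force: 58.8
```

```bash
python3 plan.py green h; python3 - <<'E'
from h import *
import pickle
p=camera_params('wrist');im=capture('wrist')[:,:,::-1];cv2.imwrite('pics/w4.png',im);pickle.dump(p,open('w4.pkl','wb'))
cv2.imwrite('pics/t4.png',capture('top')[:,:,::-1])
for i in range(4):
  capture('wrist');s=sense();print(s['wrist_force'],s['eef_pos'],s['tcp_rot'])
print(goto([*[0.5755,.1982],.092],78.9))
from fit import W
q=[.5705,.1727,-.1936]
print(proj('wrist',[W(q,(a,.026,.048)) for a in(.064,-.064)],p))
Q=R.from_quat(s['tcp_rot']).as_matrix();print(proj('wrist',[s['eef_pos']+Q@[a,0,-.022] for a in(.035,-.035)]),proj('wrist',[s['eef_pos']+Q@[a,0,.068] for a in(.035,-.035)]))
E
```

```text
7.25 [0.57288472 0.1991399  0.17632426] 0.009545310251434305
0.23 ([-0.28, -0.04, -5.37], np.float64(-0.04))
0.165 ([-0.27, -0.04, 1.13], np.float64(-0.04))
0.092 ([-0.26, -0.05, 8.43], np.float64(-0.04))
[ 0.01933887  0.63501047 -2.1199532 ] [0.57290848 0.19928535 0.17657023] [9.68267261e-02 9.95300715e-01 2.97449626e-04 9.91574973e-04]
[ 0.72483143  0.26387567 -2.00272599] [0.57275504 0.19929725 0.1763624 ] [9.68158126e-02 9.95301927e-01 2.64711199e-04 8.38201923e-04]
[-0.59780295 -0.28761067 -3.56244604] [0.57260104 0.19934071 0.1761846 ] [9.67825464e-02 9.95305302e-01 2.31252262e-04 6.64782796e-04]
[-0.3525452   0.55932264 -2.10816072] [0.57246421 0.19933086 0.17596988] [9.67479157e-02 9.95308778e-01 1.62213320e-04 5.00267394e-04]
([-0.31, -0.06, 8.4], np.float64(-0.0))
[[315.85391307 253.97853412]
 [315.82916212 113.94614622]]
[[317.45658484 197.00919114]
 [317.18343438 335.5046836 ]] [[316.69242508 158.64563905]
 [316.57783758 252.24353616]]
```

View pics/w4.png

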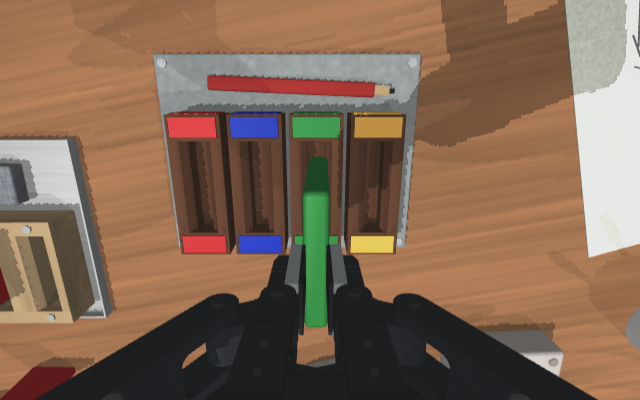

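Call:
carry_out --moves '[[-1, [-0.3, 0, 1.5], 0], [-1, [-0.3, 0, 3], 0], [-1, [-0.3, 0, 4.5], 0], [-1, [-0.3, 0, 5.5], 0], [-1, [-0.3, 0, 6.5], 0], [-1, [-0.3, 0, 7.2], 0], [-1, [-0.3, 0, 7.8], 0], [-1, [-0.3, 0, 8], 0], [-1, [-0.3, 0, 8], 0], [-1, [-0.3, 0, 8], 0], [-1, [-0.3, 0, 8], 0]]'

```text
time_s: 8.65
eef_pos: [0.5755, 0.1988, 0.096]
tcp_rot: [0.097, 0.995, 0.0, 0.001]
wrist_force: [-0.5, -0.7, -1.9]
gripper_width: 0.0097
grip_force: 58.8
```

Call:
carry_out --moves '[[-1, [0, 0, 0.15], 0], [-1, [0, 0, 0.2], 0], [-1, [0, 0, 0.25], 0], [-1, [0, 0, 0.25], 0], [-1, [0, 0, 0.25], 0]]'

```text
time_s: 9.15
eef_pos: [0.5757, 0.1991, 0.0941]
tcp_rot: [0.097, 0.995, 0.0, 0.001]
wrist_force: [-1.1, 0.7, 5.6]
gripper_width: 0.0093
grip_force: 59.7
```

Call:
carry_out --moves '[[-1, [0, 0, 0.1], 0], [-1, [0, 0, 0.1], 0], [-0.3, [0, 0, 0.1], 0], [-0.3, [0, 0, 0.1], 0], [-0.3, [0, 0, 0.1], 0], [-0.3, [0, 0, -1], 0], [-0.3, [0, 0, -2.5], 0], [-0.3, [0, 0, -5], 0], [-0.3, [0, 0, -9], 0], [-0.3, [0, 0, -13.8], 0], [-0.3, [0, -3, -13.8], 0], [-0.3, [-0.8, -7, -13.8], 0], [-0.3, [-1.8, -12, -13.8], 0], [-0.3, [-2.8, -17, -13.8], 0], [-0.3, [-3.8, -22, -13.8], 0], [-0.3, [-4.8, -27, -13.8], 0], [-0.3, [-5.6, -31, -13.8], 0], [-0.3, [-5.6, -31, -13.8], 0], [-0.3, [-5.6, -31, -13.8], 0], [-0.3, [-5.6, -31, -13.8], 0]]'

```text
time_s: 11.15
eef_pos: [0.5706, -0.1153, 0.2317]
tcp_rot: [0.096, 0.995, 0.0, 0.0]
wrist_force: [-0.1, 0.2, 0.1]
gripper_width: 0.03
grip_force: 0.0
```

```bash
python3 plan.py red;  python3 - <<'E'
from h import *
a=capture('scene')[115:315,165:495,::-1]
cv2.imwrite('pics/s5.png',cv2.resize(a,None,fx=2.4,fy=2.4))
E
```

```text
11.15 [ 0.57058985 -0.11530031  0.23165022] 0.029994962272293788
0.23 ([-3.39, -1.6, 0.17], np.float64(-0.2))
0.12 ([-3.38, -1.6, 11.17], np.float64(-0.2))
0.083 ([-3.38, -1.61, 14.87], np.float64(-0.2))
```

View pics/s5.png

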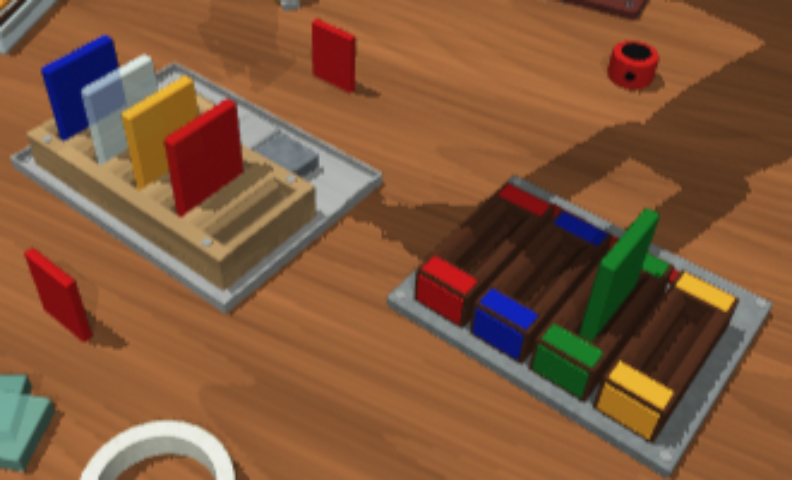

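The green tile stands in the green holder, at about (615,280) in the crop. Red is next.

Call:
carry_out --moves '[[-0.3, [-3.4, -1.6, 3], -0.2], [-0.3, [-3.4, -1.6, 6], -0.2], [-0.3, [-3.4, -1.6, 9], -0.2], [-0.3, [-3.4, -1.6, 11.5], -0.2], [-0.3, [-3.4, -1.6, 13.5], -0.2], [-0.3, [-3.4, -1.6, 14.7], -0.2], [-0.3, [-3.4, -1.6, 14.7], -0.2], [-0.3, [-3.4, -1.6, 14.7], -0.2], [-0.3, [-3.4, -1.6, 14.7], -0.2], [-1, [-3.4, -1.6, 14.7], -0.2], [-1, [-3.4, -1.6, 14.7], -0.2], [-1, [-3.4, -1.6, 14.7], -0.2], [-1, [-3.4, -1.6, 14.7], -0.2], [-1, [-3.4, -1.6, 14.7], -0.2]]'

```text
time_s: 12.6
eef_pos: [0.6016, -0.1388, 0.0855]
tcp_rot: [0.095, 0.995, -0.0, 0.001]
wrist_force: [0.2, 0.2, 5.7]
gripper_width: 0.0094
grip_force: 58.9
```

Call:
carry_out --moves '[[-1, [0, 0, -0.5], 0], [-1, [0, 0, -1.5], 0], [-1, [0, 0, -3], 0], [-1, [0, 0, -5.5], 0], [-1, [0, 0, -9], 0], [-1, [0, 0, -12], 0], [-1, [0, 0, -14.7], 0], [-1, [0, 0, -14.7], 0], [-1, [0, 0, -14.7], 0]]'

```text
time_s: 13.5
eef_pos: [0.601, -0.1386, 0.2318]
tcp_rot: [0.095, 0.995, -0.0, 0.001]
wrist_force: [-0.8, 0.0, -3.8]
gripper_width: 0.0097
grip_force: 58.7
```

```bash
python3 plan.py red h
```

```text
13.5 [ 0.60095293 -0.13856605  0.23175478] 0.009697428227023693
0.23 ([8.9, 22.19, 0.15], np.float64(0.2))
0.165 ([8.91, 22.19, 6.65], np.float64(0.2))
0.092 ([8.92, 22.2, 13.95], np.float64(0.2))
```

Call:
carry_out --moves '[[-1, [1.2, 3, 0], 0], [-1, [2.8, 7, 0], 0], [-1, [4.6, 11.5, 0], 0], [-1, [6.4, 16, 0], 0], [-1, [8, 20, 0], 0.2], [-1, [8.9, 22.2, 0], 0.2], [-1, [8.9, 22.2, 1.5], 0.2], [-1, [8.9, 22.2, 3.5], 0.2], [-1, [8.9, 22.2, 5], 0.2], [-1, [8.9, 22.2, 5.5], 0.2], [-1, [8.9, 22.2, 5.5], 0.2], [-1, [8.9, 22.2, 5.5], 0.2], [-1, [8.9, 22.2, 5.5], 0.2]]'

```text
time_s: 14.8
eef_pos: [0.556, 0.0961, 0.1769]
tcp_rot: [0.097, 0.995, 0.0, 0.001]
wrist_force: [0.1, 0.9, -1.7]
gripper_width: 0.0091
grip_force: 58.8
```

```bash
python3 plan.py red h
```

```text
14.8 [0.55604543 0.09606687 0.17687167] 0.009053684916334546
0.23 ([0.05, 0.0, -5.31], np.float64(-0.03))
0.165 ([0.06, -0.0, 1.19], np.float64(-0.03))
0.092 ([0.07, -0.01, 8.49], np.float64(-0.03))
```

Call:
carry_out --moves '[[-1, [0, 0, 1.5], 0], [-1, [0, 0, 3], 0], [-1, [0, 0, 4.5], 0], [-1, [0, 0, 5.5], 0], [-1, [0, 0, 6.5], 0], [-1, [0, 0, 7.2], 0], [-1, [0, 0, 7.7], 0], [-1, [0, 0, 7.9], 0], [-1, [0, 0, 7.9], 0], [-1, [0, 0, 8], 0], [-1, [0, 0, 8.1], 0], [-1, [0, 0, 8.2], 0], [-1, [0, 0, 8.25], 0], [-1, [0, 0, 8.25], 0], [-1, [0, 0, 8.25], 0]]'

```text
time_s: 16.3
eef_pos: [0.5558, 0.0965, 0.0945]
tcp_rot: [0.097, 0.995, 0.0, 0.001]
wrist_force: [-2.8, 1.3, 5.1]
gripper_width: 0.0096
grip_force: 59.7
```

Call:
carry_out --moves '[[-1, [0, 0, 0.1], 0], [-1, [0, 0, 0.1], 0], [-0.3, [0, 0, 0.1], 0], [-0.3, [0, 0, 0.1], 0], [-0.3, [0, 0, 0.1], 0], [-0.3, [0, 0, -1], 0], [-0.3, [0, 0, -2.5], 0], [-0.3, [0, 0, -5], 0], [-0.3, [0, 0, -9], 0], [-0.3, [0, 0, -13.6], 0], [-0.3, [-1, -3, -13.6], 0], [-0.3, [-2.5, -7, -13.6], 0], [-0.3, [-4, -12, -13.6], 0], [-0.3, [-5.5, -17, -13.6], 0], [-0.3, [-7, -21.5, -13.6], 0], [-0.3, [-8.5, -25.5, -13.6], 0], [-0.3, [-9, -27, -13.6], 0], [-0.3, [-9, -27, -13.6], 0], [-0.3, [-9, -27, -13.6], 0], [-0.3, [-9, -27, -13.6], 0]]'

```text
time_s: 18.3
eef_pos: [0.5917, -0.1842, 0.2298]
tcp_rot: [0.096, 0.995, 0.0, 0.0]
wrist_force: [-0.2, 0.5, 0.2]
gripper_width: 0.0303
grip_force: 0.0
```

```bash
python3 plan.py amber
```

```text
18.3 [ 0.59169019 -0.18424374  0.22979102] 0.030300788144996788
0.23 ([-0.02, -0.19, -0.02], np.float64(-0.14))
0.12 ([-0.01, -0.19, 10.98], np.float64(-0.14))
0.083 ([-0.01, -0.19, 14.68], np.float64(-0.14))
```

Call:
carry_out --moves '[[-0.3, [0, -0.1, 3], -0.14], [-0.3, [0, -0.1, 6], -0.14], [-0.3, [0, -0.1, 9], -0.14], [-0.3, [0, -0.1, 11.5], -0.14], [-0.3, [0, -0.1, 13.5], -0.14], [-0.3, [0, -0.1, 14.6], -0.14], [-0.3, [0, -0.1, 14.6], -0.14], [-0.3, [0, -0.1, 14.6], -0.14], [-0.3, [0, -0.1, 14.6], -0.14], [-1, [0, -0.1, 14.6], -0.14], [-1, [0, -0.1, 14.6], -0.14], [-1, [0, -0.1, 14.6], -0.14], [-1, [0, -0.1, 14.6], -0.14], [-1, [0, -0.1, 14.6], -0.14]]'

```text
time_s: 19.7
eef_pos: [0.5923, -0.1873, 0.0849]
tcp_rot: [0.096, 0.995, -0.0, 0.001]
wrist_force: [-1.2, 1.6, 5.9]
gripper_width: 0.0096
grip_force: 59.0
```

Call:
carry_out --moves '[[-1, [0, 0, -0.5], 0], [-1, [0, 0, -1.5], 0], [-1, [0, 0, -3], 0], [-1, [0, 0, -5.5], 0], [-1, [0, 0, -9], 0], [-1, [0, 0, -12], 0], [-1, [0, 0, -14.7], 0], [-1, [0, 0, -14.7], 0], [-1, [0, 0, -14.7], 0]]'

```text
time_s: 20.6
eef_pos: [0.5916, -0.187, 0.231]
tcp_rot: [0.095, 0.995, -0.0, 0.001]
wrist_force: [0.3, -0.1, -2.2]
gripper_width: 0.0097
grip_force: 58.7
```

```bash
python3 plan.py amber h
```

```text
20.6 [ 0.59164038 -0.18698049  0.23103978] 0.00967099796706228
0.23 ([8.89, 42.71, 0.07], np.float64(0.14))
0.165 ([8.9, 42.71, 6.57], np.float64(0.14))
0.092 ([8.91, 42.72, 13.87], np.float64(0.14))
```

Call:
carry_out --moves '[[-1, [0.6, 3, 0], 0], [-1, [1.5, 7, 0], 0], [-1, [2.4, 11.5, 0], 0], [-1, [3.3, 16, 0], 0], [-1, [4.2, 20.5, 0], 0.14], [-1, [5.1, 25, 0], 0.14], [-1, [6, 29.5, 0], 0.14], [-1, [7, 34, 0], 0.14], [-1, [8, 38.5, 0], 0.14], [-1, [8.6, 41.5, 0], 0.14], [-1, [8.9, 42.7, 0], 0.14], [-1, [8.9, 42.7, 1], 0.14], [-1, [8.9, 42.7, 3], 0.14], [-1, [8.9, 42.7, 5], 0.14], [-1, [8.9, 42.7, 5.5], 0.14], [-1, [8.9, 42.7, 5.5], 0.14], [-1, [8.9, 42.7, 5.5], 0.14], [-1, [8.9, 42.7, 5.5], 0.14]]'

```text
time_s: 22.4
eef_pos: [0.5861, 0.249, 0.1767]
tcp_rot: [0.097, 0.995, 0.0, 0.001]
wrist_force: [0.2, 0.3, -2.6]
gripper_width: 0.0097
grip_force: 58.8
```

```bash
python3 plan.py amber h
```

```text
22.4 [0.58607354 0.24897531 0.17669155] 0.009652034603312015
0.23 ([0.05, 0.02, -5.33], np.float64(-0.03))
0.165 ([0.06, 0.01, 1.17], np.float64(-0.03))
0.092 ([0.08, 0.01, 8.47], np.float64(-0.03))
```

Call:
carry_out --moves '[[-1, [0, 0, 1.5], 0], [-1, [0, 0, 3], 0], [-1, [0, 0, 4.5], 0], [-1, [0, 0, 5.5], 0], [-1, [0, 0, 6.5], 0], [-1, [0, 0, 7.2], 0], [-1, [0, 0, 7.7], 0], [-1, [0, 0, 7.9], 0], [-1, [0, 0, 7.9], 0], [-1, [0, 0, 8], 0], [-1, [0, 0, 8.1], 0], [-1, [0, 0, 8.2], 0], [-1, [0, 0, 8.25], 0], [-1, [0, 0, 8.25], 0], [-1, [0, 0, 8.25], 0]]'

```text
time_s: 23.9
eef_pos: [0.5856, 0.2496, 0.0939]
tcp_rot: [0.097, 0.995, 0.0, 0.001]
wrist_force: [-3.0, 0.2, 5.8]
gripper_width: 0.0095
grip_force: 59.7
```

Call:
carry_out --moves '[[-1, [0, 0, 0.1], 0], [-1, [0, 0, 0.1], 0], [-0.3, [0, 0, 0.1], 0], [-0.3, [0, 0, 0.1], 0], [-0.3, [0, 0, 0.1], 0], [-0.3, [0, 0, -1], 0], [-0.3, [0, 0, -2.5], 0], [-0.3, [0, 0, -5], 0], [-0.3, [0, 0, -9], 0], [-0.3, [0, 0, -13.6], 0], [-0.3, [-0.5, -3, -13.6], 0], [-0.3, [-1.2, -7, -13.6], 0], [-0.3, [-2, -12, -13.6], 0], [-0.3, [-2.8, -17, -13.6], 0], [-0.3, [-3.7, -22, -13.6], 0], [-0.3, [-4.5, -27, -13.6], 0], [-0.3, [-5.4, -32, -13.6], 0], [-0.3, [-6.3, -36.5, -13.6], 0], [-0.3, [-7, -40, -13.6], 0], [-0.3, [-7.5, -43, -13.6], 0]]'

```text
time_s: 25.9
eef_pos: [0.5761, -0.1899, 0.2307]
tcp_rot: [0.097, 0.995, -0.001, 0.001]
wrist_force: [0.0, 0.1, -0.4]
gripper_width: 0.0298
grip_force: 0.0
```

Call:
carry_out --moves '[[-0.3, [-0.7, -4, 0], 0], [-0.3, [-1.4, -8, 0], 0], [-0.3, [-1.6, -9.6, 0], 0], [-0.3, [-1.6, -9.6, 0], 0], [-0.3, [-1.6, -9.6, 0], 0], [-0.3, [-1.6, -9.6, 0], 0]]'

```text
time_s: 26.5
eef_pos: [0.5736, -0.2829, 0.2293]
tcp_rot: [0.096, 0.995, 0.0, 0.0]
wrist_force: [0.2, 1.7, -0.9]
gripper_width: 0.0298
grip_force: 0.0
```

```bash
python3 plan.py blue
```

```text
26.5 [ 0.5735787  -0.28294276  0.22927683] 0.02975849632517191
0.23 ([-0.07, -0.12, -0.07], np.float64(-0.15))
0.12 ([-0.06, -0.12, 10.93], np.float64(-0.15))
0.083 ([-0.06, -0.12, 14.63], np.float64(-0.15))
```

Call:
carry_out --moves '[[-0.3, [0, -0.1, 3], -0.15], [-0.3, [0, -0.1, 6], -0.15], [-0.3, [0, -0.1, 9], -0.15], [-0.3, [0, -0.1, 11.5], -0.15], [-0.3, [0, -0.1, 13.5], -0.15], [-0.3, [0, -0.1, 14.6], -0.15], [-0.3, [0, -0.1, 14.6], -0.15], [-0.3, [0, -0.1, 14.6], -0.15], [-0.3, [0, -0.1, 14.6], -0.15], [-1, [0, -0.1, 14.6], -0.15], [-1, [0, -0.1, 14.6], -0.15], [-1, [0, -0.1, 14.6], -0.15], [-1, [0, -0.1, 14.6], -0.15], [-1, [0, -0.1, 14.6], -0.15]]'

```text
time_s: 27.9
eef_pos: [0.5739, -0.286, 0.0845]
tcp_rot: [0.095, 0.995, -0.001, 0.001]
wrist_force: [-1.3, 0.3, 5.5]
gripper_width: 0.0092
grip_force: 59.1
```

Call:
carry_out --moves '[[-1, [0, 0, -0.5], 0], [-1, [0, 0, -1.5], 0], [-1, [0, 0, -3], 0], [-1, [0, 0, -5.5], 0], [-1, [0, 0, -9], 0], [-1, [0, 0, -12], 0], [-1, [0, 0, -14.7], 0], [-1, [0, 0, -14.7], 0], [-1, [0, 0, -14.7], 0]]'

```text
time_s: 28.8
eef_pos: [0.5733, -0.2856, 0.2308]
tcp_rot: [0.095, 0.995, -0.0, 0.001]
wrist_force: [0.4, -0.1, -2.3]
gripper_width: 0.0095
grip_force: 58.7
```

```bash
python3 plan.py blue h
```

```text
28.8 [ 0.57333859 -0.28558438  0.23081614] 0.009489851182897286
0.23 ([8.98, 42.34, 0.03], np.float64(0.15))
0.165 ([9.0, 42.35, 6.53], np.float64(0.15))
0.092 ([9.01, 42.35, 13.83], np.float64(0.15))
```

Call:
carry_out --moves '[[-1, [0.6, 3, 0], 0], [-1, [1.5, 7, 0], 0], [-1, [2.4, 11.5, 0], 0], [-1, [3.3, 16, 0], 0], [-1, [4.2, 20.5, 0], 0.15], [-1, [5.1, 25, 0], 0.15], [-1, [6, 29.5, 0], 0.15], [-1, [7, 34, 0], 0.15], [-1, [8, 38.5, 0], 0.15], [-1, [8.7, 41.3, 0], 0.15], [-1, [9, 42.35, 0], 0.15], [-1, [9, 42.35, 1], 0.15], [-1, [9, 42.35, 3], 0.15], [-1, [9, 42.35, 5], 0.15], [-1, [9, 42.35, 5.5], 0.15], [-1, [9, 42.35, 5.5], 0.15], [-1, [9, 42.35, 5.5], 0.15], [-1, [9, 42.35, 5.5], 0.15]]'

```text
time_s: 30.6
eef_pos: [0.5659, 0.1471, 0.176]
tcp_rot: [0.097, 0.995, 0.0, 0.001]
wrist_force: [0.5, -0.0, -1.5]
gripper_width: 0.0095
grip_force: 58.8
```

```bash
python3 plan.py blue h
```

```text
30.6 [0.5659483  0.14707415 0.17601304] 0.009452252048466848
0.23 ([0.04, 0.0, -5.4], np.float64(-0.04))
0.165 ([0.05, 0.0, 1.1], np.float64(-0.04))
0.092 ([0.06, -0.0, 8.4], np.float64(-0.04))
```

Call:
carry_out --moves '[[-1, [0, 0, 1.5], 0], [-1, [0, 0, 3], 0], [-1, [0, 0, 4.5], 0], [-1, [0, 0, 5.5], 0], [-1, [0, 0, 6.5], 0], [-1, [0, 0, 7.2], 0], [-1, [0, 0, 7.7], 0], [-1, [0, 0, 7.9], 0], [-1, [0, 0, 7.9], 0], [-1, [0, 0, 8], 0], [-1, [0, 0, 8.1], 0], [-1, [0, 0, 8.2], 0], [-1, [0, 0, 8.25], 0], [-1, [0, 0, 8.25], 0], [-1, [0, 0, 8.25], 0]]'

```text
time_s: 32.1
eef_pos: [0.5656, 0.1477, 0.0935]
tcp_rot: [0.097, 0.995, 0.0, 0.001]
wrist_force: [-1.8, -0.4, 6.1]
gripper_width: 0.0095
grip_force: 59.6
```

Call:
carry_out --moves '[[-1, [0, 0, 0.1], 0], [-1, [0, 0, 0.1], 0], [-0.5, [0, 0, 0.1], 0], [-0.5, [0, 0, 0.1], 0], [-0.5, [0, 0, 0.1], 0], [-0.5, [0, 0, -1], 0], [-0.5, [0, 0, -2.5], 0], [-0.5, [0, 0, -5], 0], [-0.5, [0, 0, -9], 0], [-0.5, [0, 0, -13.6], 0], [-0.5, [0, 0, -18], 0], [-0.5, [3, 0, -20], 0], [-0.5, [6, 0, -20], 0], [-0.5, [9, 0, -20], 0], [-0.5, [9, 0, -20], 0], [-0.5, [9, 0, -20], 0]]'

```text
time_s: 33.7
eef_pos: [0.477, 0.165, 0.294]
tcp_rot: [0.096, 0.995, 0.0, 0.001]
wrist_force: [0.5, 0.0, 0.4]
gripper_width: 0.0211
grip_force: 0.0
```

```bash
python3 - <<'E'
from h import *
a=capture('scene')[115:315,165:495,::-1];a=cv2.resize(a,None,fx=2.4,fy=2.4)
cv2.imwrite('pics/s6.png',a);cv2.imwrite('pics/w6.png',capture('wrist')[:,:,::-1])
E
```

```text
(no output)
```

View pics/s6.png

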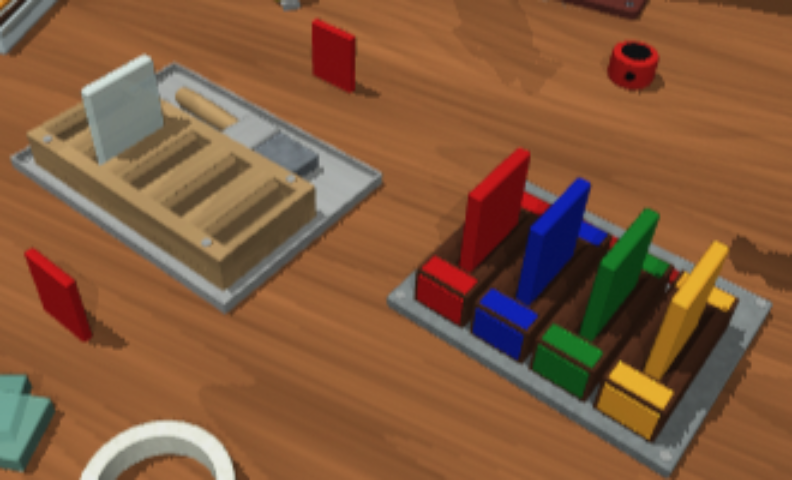

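View pics/w6.png

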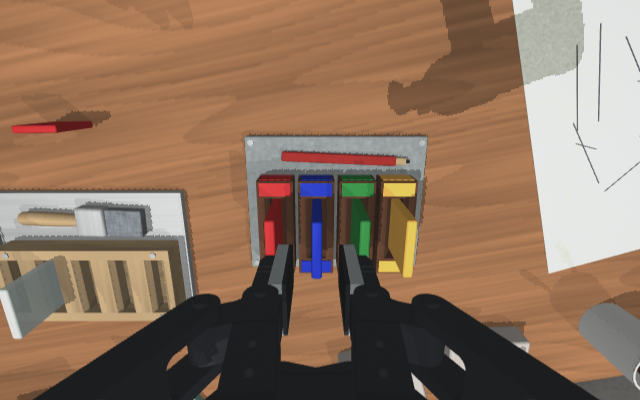

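All four tiles stand upright in the holders of their own colour: in the scene crop, red (495,210), blue (555,240), green (620,275) and amber (687,310). The clear tile is still in the rack at (125,110), and the gripper is clear of everything.

```bash
python3 -c "
from bench import *
print(close_job())"
```

```text
the job is handed in; nothing more can be done
None
```

All four coloured tiles stand upright and seated in the holders of their own colour, the clear tile was left in the drying rack, the gripper holds nothing, and the job was handed in at about 34 s of the 112 s allowed.

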